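# Draw back and clamp the fence of a hot-wire foam cutter

### The arm

A 6-joint arm with a two-finger parallel gripper is mounted at the origin on the work surface. World frame = base frame: x ahead of the robot, y to its left, z up, the work surface at z = 0. Lengths are in m, angles in rad, forces in N, time in s.
With the tool pointing down it reaches from about 0.4 to 0.925 m from the base axis. Payload 12.5 kg.
Tool frame: the origin (TCP) lies between the finger pads; the fingertips stand 11 mm ahead of it and the grasp point (between the pads) lies 8 mm behind it; z points along the fingers, y is the direction in which the jaws open and shut (so a half turn about z gives the same grasp; the last joint's range is limited). The gripper opens to 95 mm and grips with 3 to 60 N. Pads are 20 mm wide; open, the fingers measure 119 mm over their backs; the gripper's body (75 mm by 180 mm) begins 59 mm behind the grasp point.
Start: joints at [1.103, 0.491, 1.559, -0, 1.092, -0.106], TCP at [0.221, 0.585, 0.226] pointing down, gripper open.
Joint ranges: [-3.1, 3.1], [-0.84, 2.19], [0.05, 2.79], [-1.13, 4.28], [0.06, 2.93], [-2.69, 2.69]. Speed limits (rad/s): [2.22, 2.22, 2.79, 3.14, 3.14, 3.14].

### API

Orientations are given as a 3x3 rotation matrix whose columns are the frame's x, y, z axes.
In Python, from cell import readout, optics, order gives the robot as it stands. The module is installed in compiled form; this text tells all that it offers.
- The arm moves only by the tool arm_command, never from a script. Its argument "motion" is a list of rows, each a list of 3 entries, a list of its own where there are three numbers: the shift along the tool's x, y, z normalised to -1 to 1, where 1 is 4 cm, then the turn, a rotation vector about the tool's x, y, z normalised to -1 to 1, where 1 is 0.12 rad, then the opening, from -1 (shut) to 1 (fully open). In form: [[[tx, ty, tz], [rx, ry, rz], jaw], ...]. A call has exactly 5 rows; each row shifts and turns the commanded pose from where the row before left it, along the tool's axes as they then stand; what a row does not reach is not made up. A row lasts 1/12 s, in which the tool goes at most 41.7 mm and 7.16 degrees, less where a joint would pass 70% of its speed; a pose out of reach is approached as far as the arm can. A call with a number of a shift or a turn outside -1 to 1 is refused whole. A call with a gripper value outside its range is refused whole. The fingers move at their own pace and stop on an object; "squeeze" is the grip in N (left out, the last holds). Time passes only in rows, so rows that do not move let the fingers close, or fill a call up. It gives the time, the measured TCP pose, the force and the opening at its end, in the units of the state.
- readout.state(): the state, without advancing time (a new reading comes with each control period).
- optics.read_camera(name): name is "side" or "top"; returns the picture (420x560x3 uint8, red, green, blue); there is no depth.
- optics.calibration(name): a dict with "fx", "fy", "cx", "cy" (pixels), "R" (3x3) and "t" (3): a world point X has camera coordinates R X + t. Camera axes: x right, y down, z forward; pixel columns grow to the right and rows downward; lengths in m; the calibration is good to about 2 mm. A picture is of the moment at which its call begins. calibration takes no time and is no camera call.
- order.finish_job(): hands the job in, once; it reports no verdict.
The state is a dict: "time_s": time; "qpos": joint angles; "qvel": joint speeds; "joint_torque": joint torques, N m; "eef_pos": TCP position; "eef_rot": TCP orientation; "contact_force": force on the tool from outside, world axes, zero at the start; "torque": the same for the moment, N m; "grip_width": opening from 0.0 (shut) to 1.0 (fully open).
Only numpy, scipy, OpenCV 4.12 (cv2) and the standard library are available. Lean on these libraries where they do the work, as an engineer would, in place of code of your own. Each camera call takes 0.05 s, during which the arm holds its last target.

### The job

Make room on the hot-wire foam cutter for a thick block: hook a fingertip behind the aluminium fence and draw it back along its rail, right up against the front stop, then push the yellow clamp lever with a fingertip until it is fully over and lies along the fence. Pinch or grip nothing, do not touch the wire or its bow, and leave the foam block, paint jar, model tower and tape roll where they stand.

Things in the scene. Friction and masses are not known exactly. Their poses are not given: they have to be found in the camera images.
- cutter: Hot-wire foam cutter fixed on the bench: green housing, flat grey table 280 (x) by 390 (y) mm, its face 72 mm above the bench. Origin: on the bench under the table's middle; +x to the machine's rear (away from the robot), +y to its left edge, which carries a raised aluminium guide rail (y = 183 to 195 mm, 12 mm high) with a black stop block at each end. All x and y below are in these axes.
- fence (a joint): How far the fence is drawn back to the machine's front (-x), in m: 0 = nearest the wire, 0.10 = its saddle against the front stop. Starts between 0.005 and 0.045. It only slides along the rail (cannot be lifted) and needs 2 to 4 N while the clamp is loose, about 5 N more with the clamp over. With the joint at 0 the lip's rear face is at x = 0; fully back at x = -100 mm.
- lip_point (a point): Point on the top rear edge of the fence's upright lip, at y = +70 mm, 103 mm above the bench; it moves with the fence. The lip is an aluminium wall 12 mm thick (x), 30 mm high, running along y from -185 to +150 mm, its foot 1 mm above the table. A finger hooks behind its rear face, which looks to +x. A flange 3 mm high reaches 22 mm forward of it.
- lip_back: Rear half (6 mm) of that lip, the side to hook. Origin: on the rear face at its foot, 73 mm above the bench, at y = 0; axes as the cutter's. At the lip's left end a black saddle (y = 150 to 205 mm, 42 mm long, top 103 mm above the bench, reaching 12 mm behind the rear face) carries it on the rail; a red cap closes the right end.
- lip_front: Front half (6 mm) of that lip; its origin is the same point as lip_back's. Fingers pressing on front and rear halves at once would be pinching the fence.
- lever (a joint): Angle of the yellow clamp lever, rad: 0 = loose, pointing to the rear (+x) along the rail; starts between 0 and 0.2. Turns clockwise seen from above to 1.57 = fully over, pointing to the right (-y), above and along the fence. Its pivot rides on the saddle at y = 173 mm, 14 mm in front of the lip's rear face. Stays where left. At the grip it takes 1 to 2 N, then 2 to 5 N as its cam bites.
- grip_mid (a point): Middle of the lever's upright oval grip (16 mm across the lever, 12 mm along it, 30 mm high, from 116 to 146 mm above the bench), on the grip's axis, 134 mm above the bench and 55 mm from the lever's pivot. The yellow arm below it slopes down to the hub at the pivot (hub top 113 mm above the bench).
- grip_outer: The half of that grip on the outer side (+y while the lever is loose, +x, towards the wire, when it is fully over): the side to push. Origin: on the grip's axis at its foot, 116 mm above the bench.
- grip_inner: The other half of that grip; same origin. Fingers pressing on both halves at once would be pinching the grip.
- bow: Pale tubular bow with the thin upright heating wire, fixed to the cutter; origin and axes are the cutter's. The wire stands at x = +30, y = -40 mm, from the table up to 213 mm above the bench. The tube (15 mm thick) runs rearward from there above y = -40 mm, its middle 240 mm above the bench, to x = +205 mm, and down to the back of the housing.
- foam_block: Loose cream foam block 50 x 90 x 40 mm on the rear left part of the cutter's table. Origin: centre of its underside.
- paint_jar: Loose dark paint jar with a white cap, 52 mm diameter, 85 mm high, on the bench left of the cutter. Origin: centre of its underside.
- model_tower: Loose grey model tower, base 70 x 70 mm, 122 mm high, on the bench right of the cutter. Origin: centre of its underside.
- tape_roll: Loose roll of pale tape lying flat, 90 mm outside diameter, 25 mm high, on the bench in front of the cutter. Origin: centre of its underside.

How it is judged:
On the way, in this order (a step that is already met when the one before it is completed fails the run):
1. the fence is drawn back against the front stop (within 5 mm) while the clamp is still loose (value of joint fence above 0.095 m and value of joint lever below 0.5 rad), for 0.2 s.
2. the clamp lever is pushed fully over (within 0.12 rad) with the fence still at the stop (value of joint lever above 1.45 rad and value of joint fence above 0.095 m), for 0.2 s.
At the end, for the whole second after the job is handed in: The fence rests within 5 mm of the front stop, the clamp lever is within 0.12 rad of fully over, both at rest; foam block, jar, tower and tape roll are within 15 mm of where they stood, jar and tower upright (all of step 2 and velocity of joint fence between -0.005 and 0.005 m/s and velocity of joint lever between -0.05 and 0.05 rad/s and distance of each of foam_block, paint_jar, model_tower, tape_roll from where it was at the start of the episode below 0.015 m and angle between each of paint_jar, model_tower's own z axis and vertical below 0.2 rad); the robot touches nothing.
It fails at once if the wire or its bow is touched (contact force between bow and anything else above 0.5 N).
It fails at once if the fence is pinched: fingers press on its front and rear at once (contact force between the fingers and lip_back above 2 N and contact force between the fingers and lip_front above 2 N).
It fails at once if the clamp's grip is pinched: fingers press on both its sides at once (contact force between the fingers and grip_outer above 2 N and contact force between the fingers and grip_inner above 2 N).
It fails at once if a thing standing by is moved, lifted or tipped (distance of any of foam_block, paint_jar, model_tower, tape_roll from where it was at the start of the episode above 0.015 m).
It also fails if it takes over 45 s, if anything falls off the work surface, if the arm or the gripper's body presses on something with over 40 N, if the wrist force passes 120 N, or if a joint passes its speed limit or range.

## Working session

There is one attempt and no reset: what is moved stays moved. The work goes in short steps, Python scripts to look and compute and a tool call to move; the robot and the scene stay as the last step left them, time stands still between calls to the robot, and variables do not carry over. Pictures are saved under pics/ and viewed, and the job is handed in when it is done.

Besides the shell and the picture viewer there is one more tool, called after "Call:" by a JSON object that holds its "name" and its "arguments". arm_command: Moves the arm, as the interface text tells. Its arguments: {"type":"object","properties":{"motion":{"type":"array","items":{"type":"array"}},"squeeze":{"type":"number"}},"required":["motion"]}

```bash
mkdir -p pics; python3 - <<'E'
from cell import readout, optics
import cv2
for n in("side","top"):
    im=optics.read_camera(n); cv2.imwrite(f"pics/{n}0.png",im[:,:,::-1]); c=optics.calibration(n); print(n,c)
s=readout.state(); print(s)
E
```

```text
side {'fx': 455.5672311928826, 'fy': 455.5672311928826, 'cx': 275.0680816760492, 'cy': 212.10318927112561, 'R': array([[ 0.81060352, -0.58558338,  0.00374574],
       [-0.28569836, -0.40105007, -0.87036503],
       [ 0.51117353,  0.70445081, -0.49239281]]), 't': array([-0.4198613 ,  0.29432191,  0.75823094])}
top {'fx': 399.6157922233349, 'fy': 399.6157922233349, 'cx': 283.5839969681714, 'cy': 217.66140679436728, 'R': array([[-0.02246298, -0.99971417, -0.00818475],
       [-0.99882058,  0.02279388, -0.04287066],
       [ 0.04304497,  0.00721209, -0.9990471 ]]), 't': array([0.06318566, 0.54798636, 1.12499955])}
{'time_s': 0.1, 'qpos': array([ 1.10343362e+00,  4.91472635e-01,  1.55937815e+00,  5.86535577e-06,
        1.09168091e+00, -1.05591160e-01]), 'qvel': array([ 3.48258675e-05, -1.71631174e-03, -2.36214364e-03,  1.76667741e-04,
        1.22714613e-03, -1.19792592e-04]), 'joint_torque': array([ 1.50753593e-03, -6.13613462e+01, -2.58603770e+01,  6.93324488e-02,
        4.70506854e-02, -1.71697229e-05]), 'eef_pos': array([0.22109146, 0.58438039, 0.2251403 ]), 'eef_rot': array([[-9.35270304e-01,  3.53934000e-01, -4.27718354e-04],
       [ 3.53934243e-01,  9.35269936e-01, -8.35997357e-04],
       [ 1.04144229e-04, -9.33267674e-04, -9.99999559e-01]]), 'contact_force': array([ 0.62263216, -0.75348368,  0.40557055]), 'torque': array([ 0.04379933, -0.02035925, -0.03463353]), 'grip_width': 0.9994977282872026}
```

View pics/side0.png

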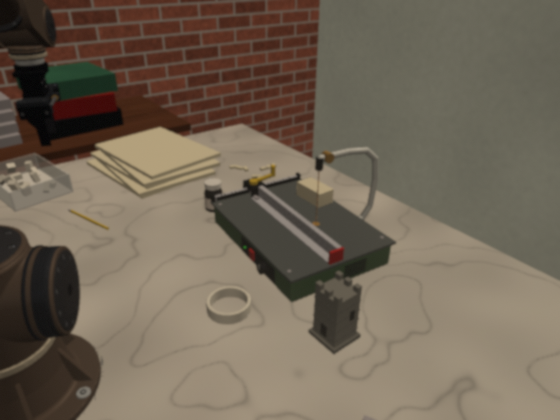

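View pics/top0.png

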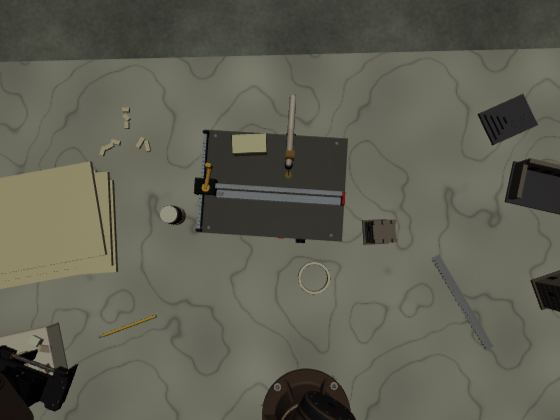

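The top view shows the cutter's table at about (200-348, 130-240), with the rail on the left at x≈203, the lip at row≈193 and the lever at (207,178). The bow is at (290,100-175), the jar at (172,215), the tower at (379,232) and the tape at (314,278). I'll enlarge both views for measuring.

```bash
python3 - <<'E'
import cv2
a=cv2.imread("pics/top0.png")[115:250,180:360]; cv2.imwrite("pics/top0c.png",cv2.convertScaleAbs(cv2.resize(a,(760,570),interpolation=cv2.INTER_CUBIC),alpha=1.8))
a=cv2.imread("pics/side0.png")[140:300,190:400]; cv2.imwrite("pics/side0c.png",cv2.convertScaleAbs(cv2.resize(a,(787,600),interpolation=cv2.INTER_CUBIC),alpha=1.5))
E
```

```text
(no output)
```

View pics/top0c.png

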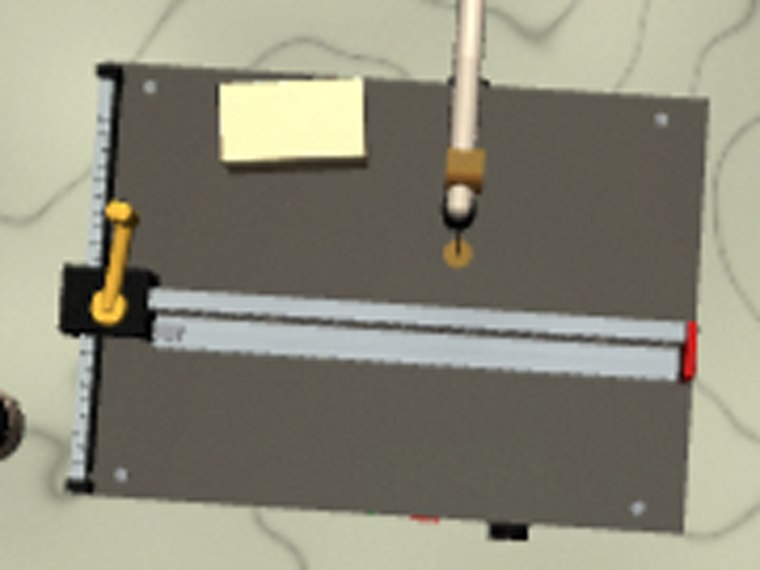

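View pics/side0c.png

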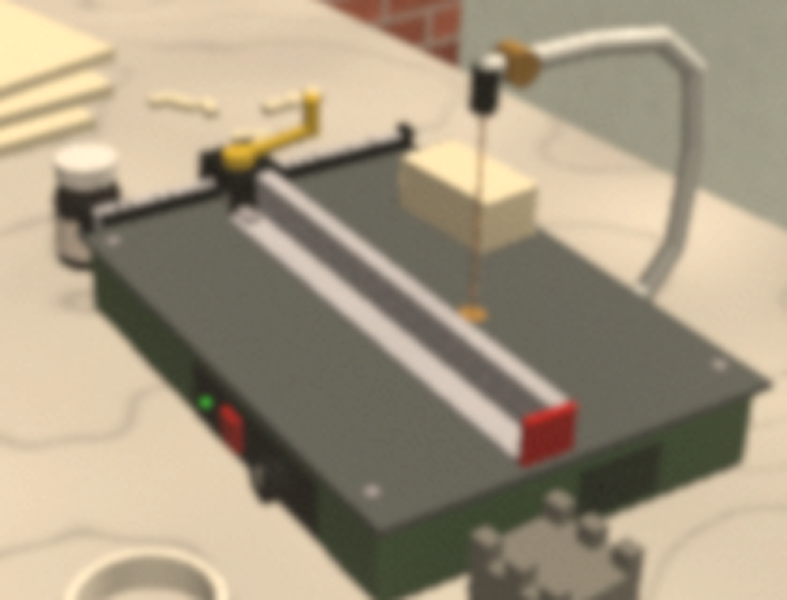

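Enlarged top view: table corners are at TR (708,99) and BR (684,532), the lip's rear top edge runs (150,288)-(686,322), the grip top is at (121,211) and the hub at (108,306). In the enlarged side view the grip top is at (312,95), the hub at (240,152) and the right front corner at (378,530).

```bash
cat > h.py <<'E'
import numpy as np
from cell import optics,readout
C={n:optics.calibration(n) for n in("side","top")}
def ray(n,u,v):
    c=C[n]; d=c["R"].T@np.array([(u-c["cx"])/c["fx"],(v-c["cy"])/c["fy"],1]); return -c["R"].T@c["t"],d/np.linalg.norm(d)
def plane(n,u,v,z):
    o,d=ray(n,u,v); return o+d*(z-o[2])/d[2]
def tri(a,b):
    o1,d1=ray("top",*a);o2,d2=ray("side",*b)
    s=np.linalg.lstsq(np.c_[d1,-d2],o2-o1,rcond=None)[0]
    p,q=o1+s[0]*d1,o2+s[1]*d2; return (p+q)/2,np.linalg.norm(p-q)
T=lambda x,y:(180+(x+.5)/4.222-.5,115+(y+.5)/4.222-.5)
S=lambda x,y:(190+(x+.5)/3.748-.5,140+(y+.5)/3.75-.5)
def proj(n,X):
    c=C[n]; p=c["R"]@np.asarray(X)+c["t"]; return p[:2]/p[2]*[c["fx"],c["fy"]]+[c["cx"],c["cy"]]
E
python3 - <<'E'
from h import *
np.set_printoptions(precision=4,suppress=True)
for k,t,s in [("TR",(708,99),(770,382)),("BR",(684,532),(378,530)),("grip top",(121,211),(312,93)),("hub",(108,306),(240,152)),("lip rear R",(686,322),(576,402)),("screwTR",(661,119),(720,365)),("screwBR",(638,508),(372,491)),("screwBL",(121,474),(113,240)),("wire foot",(457,254),(472,315))]:
    print(k,*tri(T(*t),S(*s)))
tr=plane("top",*T(708,99),.072);br=plane("top",*T(684,532),.072)
print(tr,br,np.linalg.norm(tr-br))
a=plane("top",*T(150,288),.103);b=plane("top",*T(686,322),.103);print("lip",a,b,np.linalg.norm(a-b), np.arctan2(*(a-b)[:2]))
sc=[plane("top",*T(*p),.072) for p in((150,87),(661,119),(638,508),(121,474))]
m=np.mean(sc,0); print("screw mean",m, [np.round(x[:2],4) for x in sc])
yaw=np.arctan2(*( (sc[0]-sc[1]+sc[3]-sc[2])[:2]*[-1,1]));print("yaw",yaw)
c,s_=np.cos(yaw),np.sin(yaw);R=np.array([[c,-s_],[s_,c]])
L=lambda p:R.T@(p[:2]-m[:2])
print("local screws",[L(x) for x in sc],"corners",L(tr),L(br),"lip",L(a),L(b))
g=plane("top",*T(121,211),.146);h=plane("top",*T(108,306),.113);w=plane("top",*T(457,254),.072)
print("grip",g,L(g),"hub",h,L(h),"wire",L(w)); 
E
```

```text
TR [ 0.7584 -0.127   0.0722] 0.001265807282345465
BR [ 0.4809 -0.1036  0.0726] 0.001280746519252312
grip top [0.6812 0.2365 0.1498] 0.00039577671117257827
hub [0.6297 0.2524 0.112 ] 0.0006758548850333592
lip rear R [ 0.6136 -0.1061  0.1025] 0.0036079600276522363
screwTR [ 0.7466 -0.0969  0.0728] 0.00023992815334454194
screwBR [ 0.4975 -0.0753  0.0734] 0.0004435542453803524
screwBL [0.5262 0.2538 0.0735] 0.0005534481043088002
wire foot [0.6627 0.0361 0.0724] 0.00030980121791256246
[ 0.759  -0.1275  0.072 ] [ 0.4814 -0.1041  0.072 ] 0.27851030307099733
lip [0.6412 0.2281 0.103 ] [ 0.6121 -0.1049  0.103 ] 0.33417401280244496 0.08705214314699838
screw mean [0.6365 0.0783 0.072 ] [array([0.7756, 0.2316]), array([ 0.7467, -0.0969]), array([ 0.4973, -0.0753]), array([0.5264, 0.2539])]
yaw -0.08785242701873064
local screws [array([0.1251, 0.1649]), array([ 0.1252, -0.1649]), array([-0.1252, -0.1652]), array([-0.1251,  0.1653])] corners [ 0.14   -0.1943] [-0.1385 -0.1953] lip [-0.0085  0.1496] [-0.0082 -0.1846]
grip [0.6821 0.2371 0.146 ] [0.0315 0.1622] hub [0.6293 0.2524 0.113 ] [-0.0225  0.1728] wire [ 0.0297 -0.0397]
```

Fit to the given sizes: screws at ±165 and ±125 mm, corners and wire within 1-2 mm. Cutter origin ≈ (0.6365, 0.0783), yaw ≈ -0.088, fence ≈ 0.008, lever ≈ 0.19 rad. First I'll shut the fingers and align the tool with the cutter.

Call:
{"name": "arm_command", "arguments": {"motion": [[[0,0,0],[0,0,-0.457],-1],[[0,0,0],[0,0,-0.457],-1],[[0,0,0],[0,0,-0.457],-1],[[0,0,0],[0,0,-0.457],-1],[[0,0,0],[0,0,-0.457],-1]], "squeeze": 5}}

```text
time_s: 0.52
eef_pos: [0.2211, 0.5844, 0.2253]
eef_rot: [[-0.996, 0.085, -0.0], [0.085, 0.996, -0.001], [0.0, -0.001, -1.0]]
contact_force: [0.3, 0.3, 0.1]
grip_width: 0.708
```

Call:
{"name": "arm_command", "arguments": {"motion": [[[-0.6,-0.47,0],[0,0,0],-1],[[-0.6,-0.47,0],[0,0,0],-1],[[-0.6,-0.47,0],[0,0,0],-1],[[-0.6,-0.47,0],[0,0,0],-1],[[-0.6,-0.47,0],[0,0,0],-1]]}}

```text
time_s: 0.93
eef_pos: [0.3333, 0.4793, 0.2254]
eef_rot: [[-0.996, 0.087, -0.0], [0.087, 0.996, -0.0], [0.0, -0.0, -1.0]]
contact_force: [0.2, 0.7, 0.3]
grip_width: 0.356
```

Call:
{"name": "arm_command", "arguments": {"motion": [[[-0.6,-0.47,0],[0,0,0],-1],[[-0.6,-0.47,0],[0,0,0],-1],[[-0.6,-0.47,0],[0,0,0],-1],[[-0.6,-0.47,0],[0,0,0],-1],[[-0.6,-0.47,0],[0,0,0],-1]]}}

```text
time_s: 1.35
eef_pos: [0.4447, 0.3751, 0.2255]
eef_rot: [[-0.996, 0.088, -0.0], [0.088, 0.996, -0.0], [0.0, -0.0, -1.0]]
contact_force: [-0.1, -0.1, 0.4]
grip_width: 0.026
```

```bash
cat >> h.py <<'E'
np.set_printoptions(precision=4,suppress=True)
O=np.array([.6365,.0783]);yw=-.0879
R2=np.array([[np.cos(yw),-np.sin(yw)],[np.sin(yw),np.cos(yw)]])
L=lambda p:R2.T@(np.asarray(p)[:2]-O)
W=lambda x,y:O+R2@[x,y]
def where():
    s=readout.state(); r=s["eef_rot"]
    print("t",s["time_s"],"loc",L(s["eef_pos"]),"tipz",s["eef_pos"][2]-.011,"yerr",np.arctan2(r[1,1],r[0,1])-np.pi/2-yw,"rz",r[:,2],"F",s["contact_force"],"w",s["grip_width"])
E
python3 -c "from h import *;where()"
```

```text
t 1.35 loc [-0.2171  0.2788] tipz 0.21445303484504008 yerr 0.00028280923656845425 rz [-0.0003 -0.0002 -1.    ] F [-0.1305 -0.1031  0.4367] w 0.025908476492317003
```

Call:
{"name": "arm_command", "arguments": {"motion": [[[-0.58,-0.47,0],[0,0,0],-1],[[-0.58,-0.47,0],[0,0,0],-1],[[-0.58,-0.47,0],[0,0,0],-1],[[-0.58,-0.47,0],[0,0,0],-1],[[-0.58,-0.47,0],[0,0,0],-1]]}}

```text
time_s: 1.77
eef_pos: [0.552, 0.2712, 0.2254]
eef_rot: [[-0.996, 0.088, -0.001], [0.088, 0.996, -0.0], [0.001, -0.0, -1.0]]
contact_force: [-0.3, 0.4, 0.2]
grip_width: 0.006
```

Call:
{"name": "arm_command", "arguments": {"motion": [[[-0.58,-0.47,0],[0,0,0],-1],[[-0.58,-0.47,0],[0,0,0],-1],[[-0.58,-0.47,0],[0,0,0],-1],[[-0.58,-0.47,0],[0,0,0],-1],[[0,0,0],[0,0,0],-1]]}}

```text
time_s: 2.18
eef_pos: [0.6399, 0.1858, 0.2248]
eef_rot: [[-0.996, 0.091, 0.0], [0.091, 0.996, -0.001], [-0.0, -0.001, -1.0]]
contact_force: [0.3, 0.3, 0.8]
grip_width: 0.01
```

```bash
python3 - <<'E'
from h import *;import cv2
where()
for n in("top","side"):
    im=optics.read_camera(n)[:,:,::-1]
    im=im[100:300,140:400] if n=="top" else im[60:300,150:430]
    cv2.imwrite(f"pics/{n}1.png",cv2.convertScaleAbs(cv2.resize(im,None,fx=2.4,fy=2.4,interpolation=cv2.INTER_CUBIC),alpha=1.5))
E
```

```text
t 2.1833 loc [-0.006   0.1074] tipz 0.21378071405132412 yerr -0.003023796277116325 rz [ 0.0003 -0.0007 -1.    ] F [0.3072 0.3496 0.7528] w 0.00975952691483804
```

View pics/side1.png

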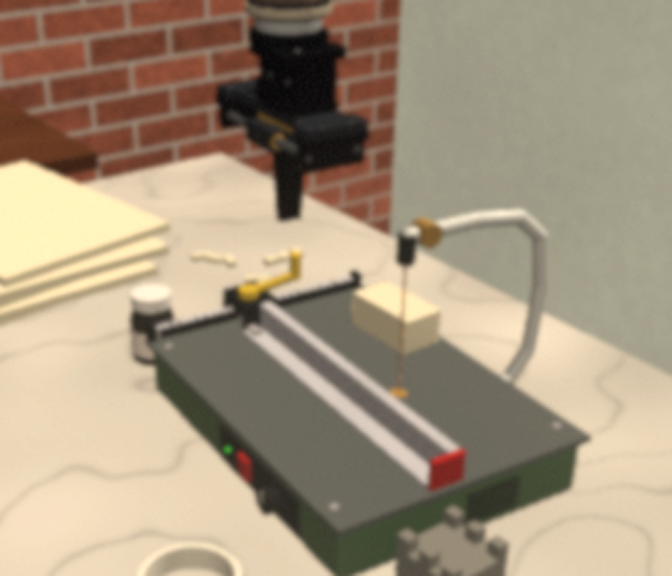

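View pics/top1.png

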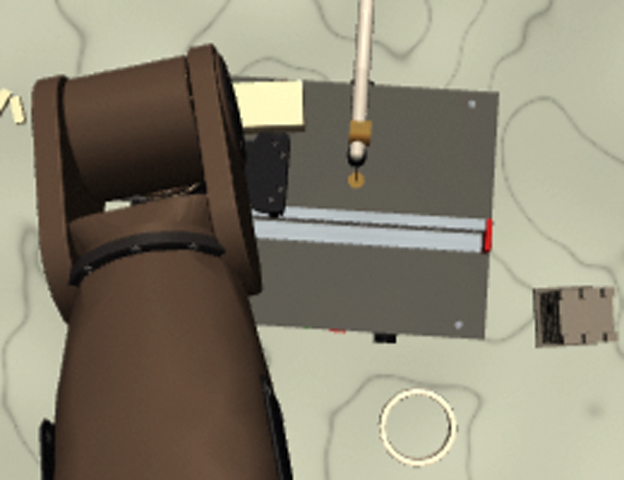

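The arm hangs over the fence, with the closed tip at about (288,215) in the side view. The body is well left of the wire at (400,270-390), and nothing has been touched. Next I shift behind the lip and go partway down.

Call:
{"name": "arm_command", "arguments": {"motion": [[[-0.3,-0.1,0],[0,0,0],-1],[[-0.3,-0.1,0],[0,0,0],-1],[[0,0,0.5],[0,0,0],-1],[[0,0,0.5],[0,0,0],-1],[[0,0,0.5],[0,0,0],-1]]}}

```text
time_s: 2.7
eef_pos: [0.6594, 0.1806, 0.1651]
eef_rot: [[-0.996, 0.086, 0.0], [0.086, 0.996, 0.0], [-0.0, 0.0, -1.0]]
contact_force: [0.8, 0.0, -0.3]
grip_width: 0.007
```

```bash
python3 -c "
from h import *;optics.read_camera('top');where()"
```

```text
t 2.75 loc [0.0123 0.1035] tipz 0.14971290954972044 yerr 0.0014592618998278406 rz [-0.0057 -0.0007 -1.    ] F [-1.2165 -0.1446 -4.1103] w 0.005181671049071839
```

Call:
{"name": "arm_command", "arguments": {"motion": [[[-0.1,0,0.4],[0,0,0],-1],[[0,0,0.4],[0,0,0],-1],[[0,0,0.4],[0,0,0],-1],[[0,0,0.37],[0,0,0],-1],[[0,0,0],[0,0,0],-1]]}}

```text
time_s: 3.17
eef_pos: [0.6624, 0.1799, 0.1006]
eef_rot: [[-0.996, 0.086, -0.004], [0.086, 0.996, -0.001], [0.004, -0.001, -1.0]]
contact_force: [-0.5, -0.1, -0.2]
grip_width: 0.006
```

```bash
python3 - <<'E'
from h import *;import cv2
im=optics.read_camera("side")[:,:,::-1][100:300,170:430]
where()
cv2.imwrite(f"pics/side2.png",cv2.convertScaleAbs(cv2.resize(im,None,fx=3,fy=3,interpolation=cv2.INTER_CUBIC),alpha=1.5))
E
```

```text
t 3.2167 loc [0.0176 0.1035] tipz 0.09121965490979474 yerr 0.001206330778330017 rz [-0.0025 -0.0002 -1.    ] F [ 0.5213 -0.0122  0.5914] w 0.0023288108063365693
```

View pics/side2.png

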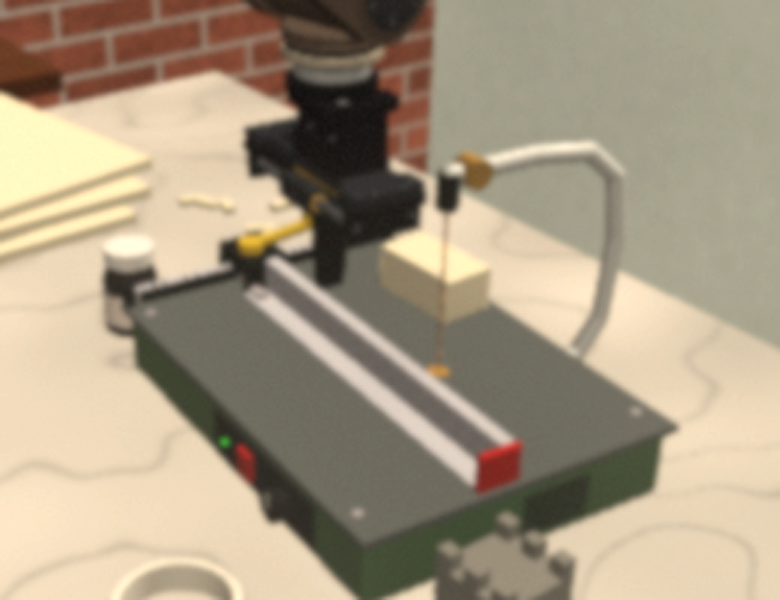

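The tip at about (330,280) is behind the lip's rear face, clear of the foam at (435,275) and the wire at (443,300). I'll go down 5 mm and start drawing.

Call:
{"name": "arm_command", "arguments": {"motion": [[[0,0,0.12],[0,0,0],-1],[[0.15,0,0],[0,0,0],-1],[[0.15,0,0],[0,0,0],-1],[[0.15,0,0],[0,0,0],-1],[[0.15,0,0],[0,0,0],-1]]}}

```text
time_s: 3.63
eef_pos: [0.6401, 0.1813, 0.0988]
eef_rot: [[-0.996, 0.087, 0.002], [0.087, 0.996, 0.0], [-0.002, 0.001, -1.0]]
contact_force: [1.7, -0.0, -0.1]
grip_width: 0.003
```

Call:
{"name": "arm_command", "arguments": {"motion": [[[0.15,0,0],[0,0,0],-1],[[0.15,0,0],[0,0,0],-1],[[0.15,0,0],[0,0,0],-1],[[0.15,0,0],[0,0,0],-1],[[0.15,0,0],[0,0,0],-1]]}}

```text
time_s: 4.05
eef_pos: [0.6099, 0.1838, 0.0982]
eef_rot: [[-0.996, 0.087, 0.0], [0.087, 0.996, 0.0], [-0.0, 0.0, -1.0]]
contact_force: [2.0, 0.3, 1.8]
grip_width: 0.004
```

```bash
python3 -c "
from h import *;where()"
```

```text
t 4.05 loc [-0.0357  0.1028] tipz 0.08720395879021943 yerr 0.0003197261613225033 rz [ 0.0004  0.0001 -1.    ] F [1.9918 0.2915 1.819 ] w 0.004072555514873341
```

Call:
{"name": "arm_command", "arguments": {"motion": [[[0.15,0,0],[0,0,0],-1],[[0.15,0,0],[0,0,0],-1],[[0.15,0,0],[0,0,0],-1],[[0.15,0,0],[0,0,0],-1],[[0.15,0,0],[0,0,0],-1]]}}

```text
time_s: 4.47
eef_pos: [0.58, 0.1864, 0.0981]
eef_rot: [[-0.996, 0.087, 0.0], [0.087, 0.996, 0.0], [-0.0, 0.0, -1.0]]
contact_force: [2.6, -1.3, 1.5]
grip_width: 0.01
```

Call:
{"name": "arm_command", "arguments": {"motion": [[[0.1,0,0],[0,0,0],-1],[[0.1,0,0],[0,0,0],-1],[[0.1,0,0],[0,0,0],-1],[[0.1,0,0],[0,0,0],-1],[[0.05,0,0],[0,0,0],-1]]}}

```text
time_s: 4.88
eef_pos: [0.5621, 0.188, 0.098]
eef_rot: [[-0.996, 0.087, -0.0], [0.087, 0.996, -0.0], [0.0, -0.0, -1.0]]
contact_force: [2.8, -1.5, 0.2]
grip_width: 0.008
```

```bash
python3 -c "
from h import *;where()"
```

```text
t 4.8833 loc [-0.0838  0.1027] tipz 0.08697675558225695 yerr 0.00036217283440645454 rz [-0.0004 -0.     -1.    ] F [ 2.8013 -1.4866  0.1806] w 0.008138816094515404
```

Call:
{"name": "arm_command", "arguments": {"motion": [[[0.05,0,0],[0,0,0],-1],[[0.05,0,0],[0,0,0],-1],[[0.05,0,0],[0,0,0],-1],[[0.02,0,0],[0,0,0],-1],[[0,0,0],[0,0,0],-1]]}}

```text
time_s: 5.3
eef_pos: [0.5581, 0.1884, 0.0981]
eef_rot: [[-0.996, 0.087, 0.005], [0.087, 0.996, 0.0], [-0.005, 0.001, -1.0]]
contact_force: [13.1, -3.2, -6.8]
grip_width: 0.002
```

```bash
python3 -c "
from h import *;where()"
```

```text
t 5.3 loc [-0.0878  0.1028] tipz 0.087097827100521 yerr 0.00034262375442697945 rz [ 0.0053  0.0004 -1.    ] F [13.0652 -3.1691 -6.7833] w 0.002103445205760405
```

Force jumped to 13 N at the expected place, so this is probably the stop. I'll check in the picture.

Call:
{"name": "arm_command", "arguments": {"motion": [[[0.03,0,0],[0,0,0],-1],[[0,0,0],[0,0,0],-1],[[0,0,0],[0,0,0],-1],[[0,0,0],[0,0,0],-1],[[0,0,0],[0,0,0],-1]]}}

```text
time_s: 5.72
eef_pos: [0.558, 0.1884, 0.0982]
eef_rot: [[-0.996, 0.088, 0.007], [0.088, 0.996, 0.001], [-0.007, 0.001, -1.0]]
contact_force: [17.5, -4.5, -9.8]
grip_width: 0.007
```

```bash
python3 - <<'E'
from h import *;import cv2
where()
for n in("side","top"):
    im=optics.read_camera(n)[:,:,::-1]
    cv2.imwrite(f"pics/{n}3full.png",im)
    im=im[115:250,180:360] if n=="top" else im[140:300,190:400]
    cv2.imwrite(f"pics/{n}3.png",cv2.convertScaleAbs(cv2.resize(im,(760,570) if n=="top" else (787,600),interpolation=cv2.INTER_CUBIC),alpha=1.6))
E
```

```text
t 5.7167 loc [-0.0878  0.1028] tipz 0.08715580889695405 yerr 0.00016287455575439425 rz [ 0.0074  0.0006 -1.    ] F [17.5058 -4.4666 -9.7871] w 0.007100510965170428
```

View pics/top3.png

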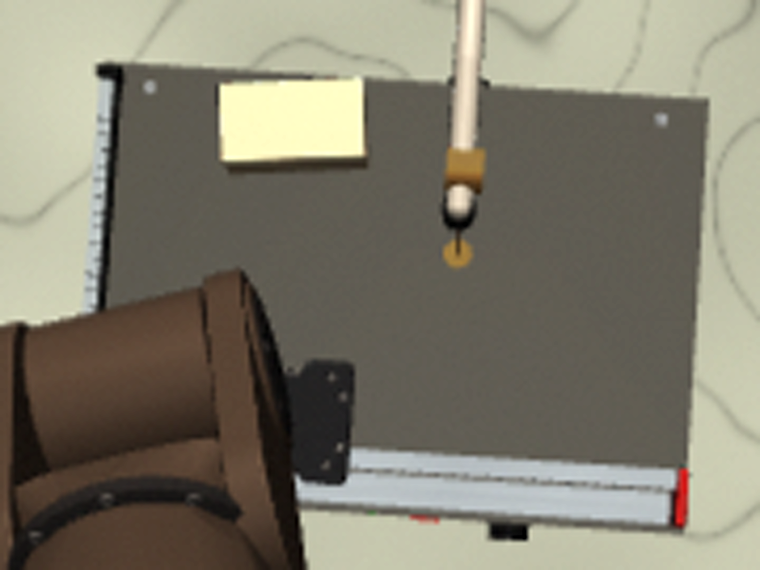

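View pics/side3.png

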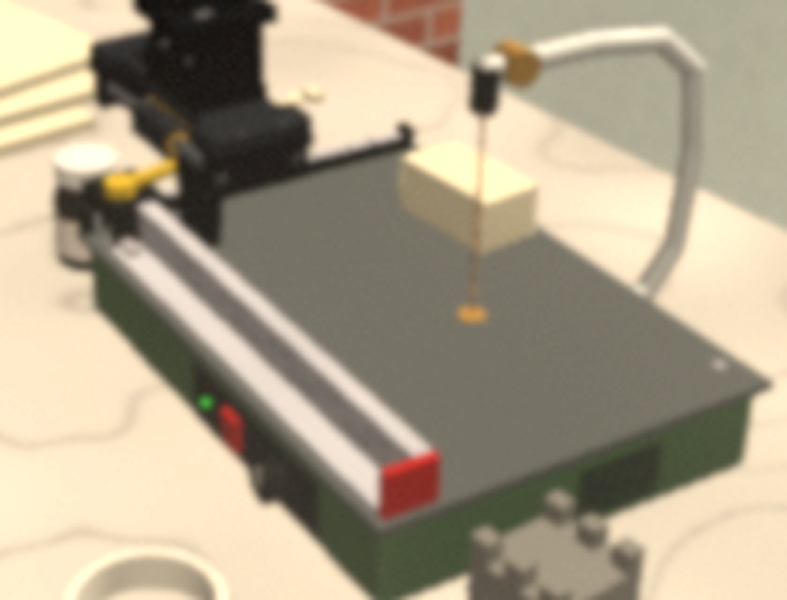

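Call:
{"name": "arm_command", "arguments": {"motion": [[[-0.1,0,0],[0,0,0],-1],[[-0.3,0,0],[0,0,0],-1],[[0,0,-0.7],[0,0,0],-1],[[0,0,-0.7],[0,0,0],-1],[[0,0,-0.7],[0,0,0],-1]]}}

```text
time_s: 6.23
eef_pos: [0.5698, 0.1872, 0.1824]
eef_rot: [[-0.996, 0.088, -0.003], [0.088, 0.996, -0.0], [0.003, -0.001, -1.0]]
contact_force: [-0.0, 1.1, -0.8]
grip_width: 0.006
```

```bash
python3 - <<'E'
from h import *;import cv2
for p in [(684,468),(350,449)]: print("lip edge",L(plane("top",*T(*p),.103)))
print("hub side",L(plane("side",*S(120,186),.113)))
im=optics.read_camera("side")[:,:,::-1][100:300,170:430]
where()
cv2.imwrite(f"pics/side4.png",cv2.convertScaleAbs(cv2.resize(im,None,fx=3,fy=3,interpolation=cv2.INTER_CUBIC),alpha=1.5))
E
```

```text
lip edge [-0.0988 -0.1887]
lip edge [-0.1005  0.0184]
hub side [-0.1181  0.165 ]
t 6.2833 loc [-0.0741  0.1033] tipz 0.17713726722410628 yerr 0.0003607087245206808 rz [ 0.0049  0.0013 -1.    ] F [1.6097 0.267  3.7725] w 0.0018130758841779213
```

View pics/side4.png

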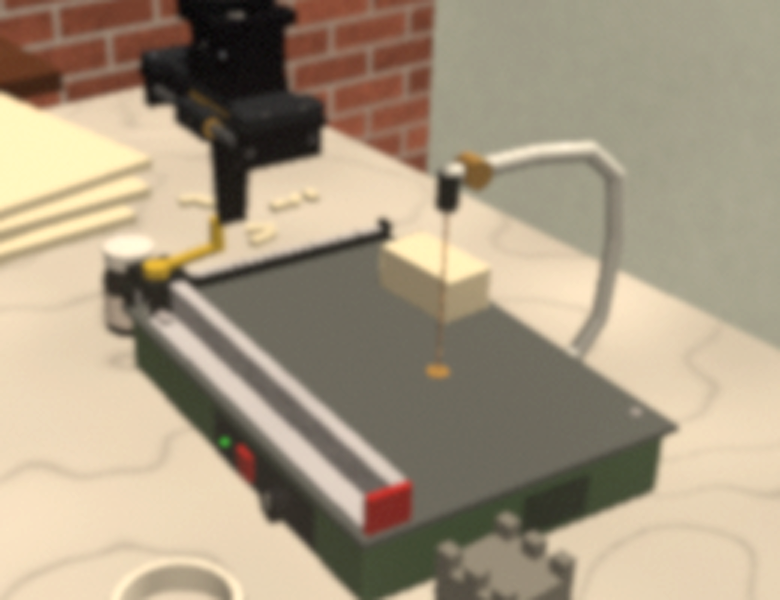

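The fence's rear edge measures x ≈ -0.099 to -0.1005, so it is at the stop, and the lever is still loose. The grip's top is at about (217,222) in this crop, which is (242,174) in the full image. Next I go around to the grip's outer side at height.

Call:
{"name": "arm_command", "arguments": {"motion": [[[-0.09,0.52,0],[0,0,0],-1],[[-0.09,0.52,0],[0,0,0],-1],[[-0.09,0.52,0],[0,0,0],-1],[[-0.09,0.52,0],[0,0,0],-1],[[-0.09,0.52,0],[0,0,0],-1]]}}

```text
time_s: 6.7
eef_pos: [0.5972, 0.2903, 0.1817]
eef_rot: [[-0.996, 0.088, -0.001], [0.088, 0.996, -0.0], [0.001, -0.0, -1.0]]
contact_force: [0.2, 0.7, 0.6]
grip_width: 0.007
```

```bash
python3 - <<'E'
from h import *;import cv2
print("grip side",L(plane("side",170+217/3,100+222/3,.146)))
im=optics.read_camera("side")[:,:,::-1][100:300,170:430]
where()
cv2.imwrite(f"pics/side5.png",cv2.convertScaleAbs(cv2.resize(im,None,fx=3,fy=3,interpolation=cv2.INTER_CUBIC),alpha=1.5))
E
```

```text
grip side [-0.0627  0.1561]
t 6.75 loc [-0.0575  0.2108] tipz 0.17049206094391794 yerr 0.0015831819307844663 rz [-0.0007  0.001  -1.    ] F [-2.6634  0.5938 -0.4781] w 0.0033490974535361007
```

View pics/side5.png

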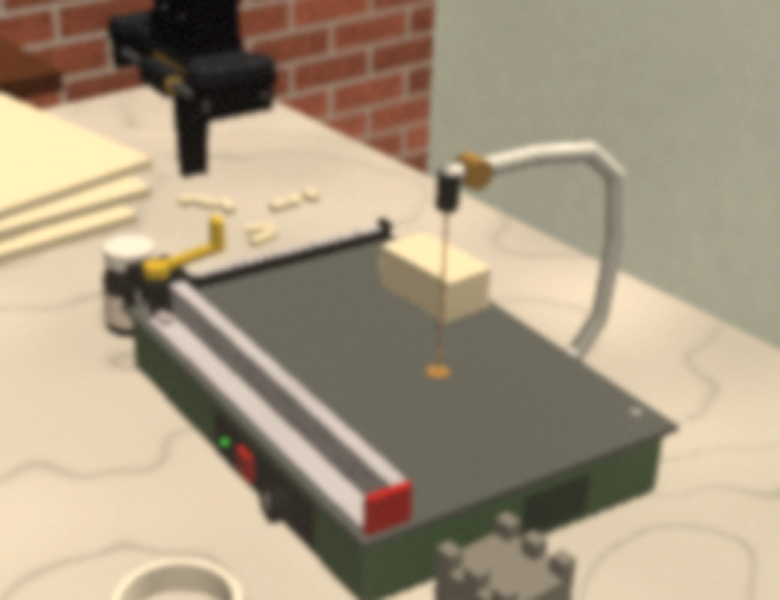

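The grip measures (-0.063, 0.156), matching a lever angle of about 0.2. The finger is on the outer side at y=0.211. I'll go down beside the grip and turn to face it.

Call:
{"name": "arm_command", "arguments": {"motion": [[[0,0,0.25],[0,0,0.4],-1],[[0,0,0.25],[0,0,0.4],-1],[[0,0,0.3],[0,0,0.4],-1],[[0,0,0.3],[0,0,0.4],-1],[[-0.17,0,0],[0,0,0],-1]]}}

```text
time_s: 7.17
eef_pos: [0.6022, 0.2872, 0.1354]
eef_rot: [[-0.961, 0.277, -0.005], [0.277, 0.961, -0.001], [0.004, -0.003, -1.0]]
contact_force: [-1.0, -0.2, -0.6]
grip_width: 0.008
```

```bash
cat >> h.py <<'E'
def lev():
    s=readout.state();where();p=L(s["eef_pos"])-[-.114,.173];r=s["eef_rot"]
    x=R2.T@r[:2,0];y=R2.T@r[:2,1]
    print("radial",-p@x,"normal",p@y,"tool th",np.arctan2(y[0],y[1]),"q6",s["qpos"][5],"Ftool",s["contact_force"]@r)
E
python3 - <<'E'
from h import *;import cv2
im=optics.read_camera("side")[:,:,::-1][100:300,170:430]
lev()
cv2.imwrite(f"pics/side6.png",cv2.convertScaleAbs(cv2.resize(im,None,fx=3,fy=3,interpolation=cv2.INTER_CUBIC),alpha=1.5))
E
```

```text
t 7.2167 loc [-0.0503  0.205 ] tipz 0.12585985258615653 yerr -0.1908176757470755 rz [-0.0025 -0.0008 -1.    ] F [ 0.3274 -0.6062 -0.473 ] w 0.0032586114122977227
radial 0.05649578006131926 normal 0.043477033460813636 tool th 0.19081767574707564 q6 -0.9476406358133846 Ftool [-0.4826 -0.4921  0.4727]
```

View pics/side6.png

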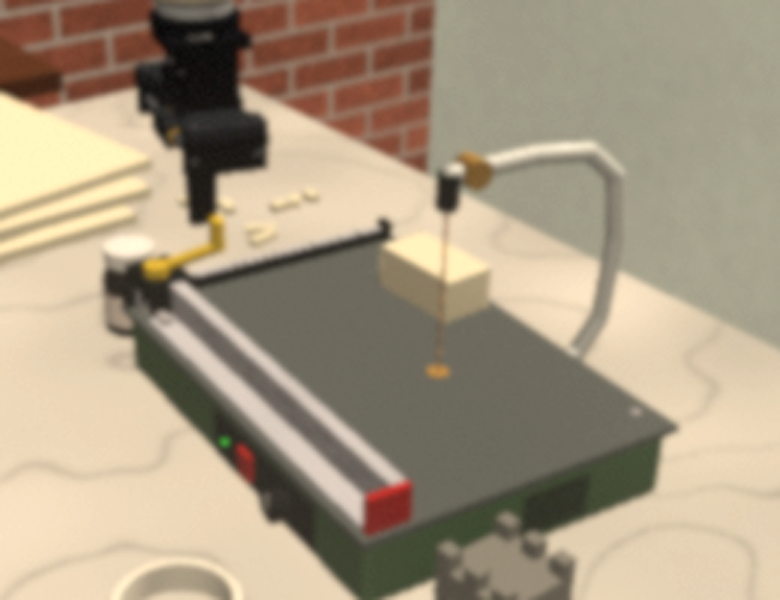

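The tip at about (200,218) is beside the grip at (217,235), on its outer side, at height 0.126. I'll close up to contact, then roll along the lever's arc.

Call:
{"name": "arm_command", "arguments": {"motion": [[[0,-0.15,0.05],[0,0,0],-1],[[0,-0.15,0],[0,0,0],-1],[[0,-0.15,0],[0,0,0],-1],[[0,-0.1,0],[0,0,0],-1],[[0,0,0],[0,0,0],-1]]}}

```text
time_s: 7.63
eef_pos: [0.598, 0.2653, 0.1366]
eef_rot: [[-0.961, 0.276, 0.0], [0.276, 0.961, 0.0], [-0.0, 0.0, -1.0]]
contact_force: [0.5, 0.6, 0.1]
grip_width: 0.001
```

```bash
python3 -c "from h import *;lev()"
```

```text
t 7.6333 loc [-0.0548  0.1829] tipz 0.1256113949293757 yerr -0.19212513707421705 rz [ 0.0004  0.0001 -1.    ] F [0.5029 0.5543 0.065 ] w 0.000982531551753658
radial 0.05621686001196482 normal 0.021014882707817262 tool th 0.19212513707421716 q6 -0.9740954154711862 Ftool [-0.3301  0.6717 -0.0647]
```

Call:
{"name": "arm_command", "arguments": {"motion": [[[-0.03,-0.085,0],[0,0,0.5],-1],[[-0.03,-0.085,0],[0,0,0.5],-1],[[-0.03,-0.085,0],[0,0,0.5],-1],[[-0.03,-0.085,0],[0,0,0.5],-1],[[-0.03,-0.085,0],[0,0,0.5],-1]]}}

```text
time_s: 8.05
eef_pos: [0.5972, 0.2484, 0.1365]
eef_rot: [[-0.835, 0.55, 0.001], [0.55, 0.835, 0.001], [-0.0, 0.001, -1.0]]
contact_force: [-0.1, 1.6, 0.2]
grip_width: 0.005
```

```bash
python3 - <<'E'
from h import *;import cv2
im=optics.read_camera("side")[:,:,::-1][100:300,170:430]
lev()
cv2.imwrite(f"pics/side7.png",cv2.convertScaleAbs(cv2.resize(im,None,fx=3,fy=3,interpolation=cv2.INTER_CUBIC),alpha=1.5))
E
```

```text
t 8.1 loc [-0.0542  0.1655] tipz 0.12546146448208534 yerr -0.4989619141731857 rz [ 0.0006  0.0004 -1.    ] F [0.224  0.5273 0.0753] w 0.003667830957483978
radial 0.05613313686608755 normal 0.022015622735492752 tool th 0.49896191417318575 q6 -0.6927701298872259 Ftool [ 0.1055  0.5632 -0.075 ]
```

View pics/side7.png

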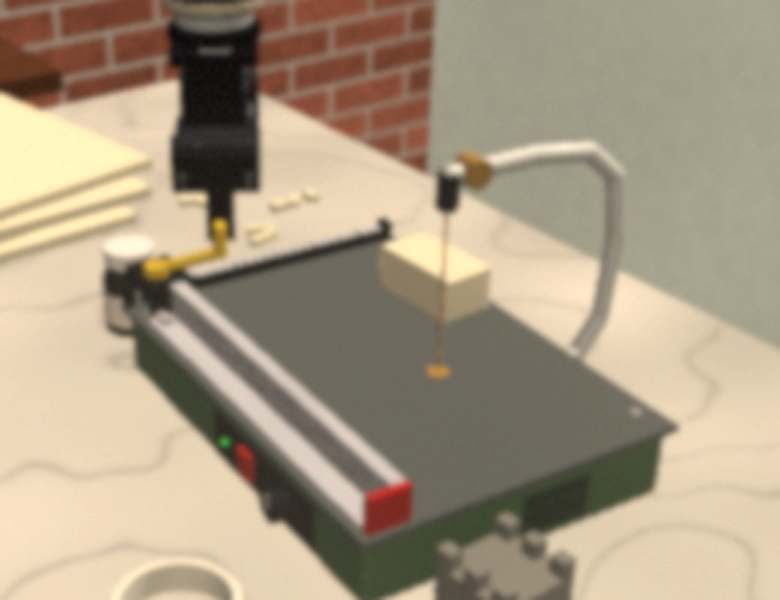

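The grip has moved slightly, to about (221,238), and the finger is just behind it at (220,225). I'll continue with a bit more push.

Call:
{"name": "arm_command", "arguments": {"motion": [[[-0.03,-0.095,0],[0,0,0.5],-1],[[-0.03,-0.095,0],[0,0,0.5],-1],[[-0.03,-0.095,0],[0,0,0.5],-1],[[-0.03,-0.095,0],[0,0,0.5],-1],[[-0.03,-0.095,0],[0,0,0.5],-1]]}}

```text
time_s: 8.52
eef_pos: [0.5898, 0.2301, 0.1365]
eef_rot: [[-0.636, 0.771, 0.002], [0.771, 0.636, 0.001], [-0.0, 0.002, -1.0]]
contact_force: [1.0, 1.9, 0.6]
grip_width: 0.004
```

```bash
python3 -c "from h import *;lev()"
```

```text
t 8.5167 loc [-0.0599  0.1472] tipz 0.1255330070416335 yerr -0.7929465553998475 rz [ 0.0015  0.0006 -1.    ] F [1.0234 1.9363 0.5633] w 0.0035746022046766954
radial 0.056409088937792354 normal 0.02043981320533572 tool th 0.7929465553998475 q6 -0.42244572993118773 Ftool [ 0.8417  2.0226 -0.5605]
```

Call:
{"name": "arm_command", "arguments": {"motion": [[[-0.03,-0.09,0],[0,0,0.5],-1],[[-0.03,-0.09,0],[0,0,0.5],-1],[[-0.03,-0.09,0],[0,0,0.5],-1],[[-0.03,-0.09,0],[0,0,0.5],-1],[[-0.03,-0.09,0],[0,0,0.5],-1]]}}

```text
time_s: 8.93
eef_pos: [0.5779, 0.2156, 0.1365]
eef_rot: [[-0.38, 0.925, 0.002], [0.925, 0.38, 0.001], [0.0, 0.002, -1.0]]
contact_force: [1.4, 2.2, -0.3]
grip_width: 0.006
```

```bash
python3 - <<'E'
from h import *;import cv2
im=optics.read_camera("side")[:,:,::-1][100:300,170:430]
lev()
cv2.imwrite(f"pics/side8.png",cv2.convertScaleAbs(cv2.resize(im,None,fx=3,fy=3,interpolation=cv2.INTER_CUBIC),alpha=1.5))
E
```

```text
t 8.9833 loc [-0.0709  0.1312] tipz 0.12550901660884936 yerr -1.0974115222957614 rz [ 0.001   0.0006 -1.    ] F [ 2.1487  1.4135 -0.168 ] w 0.00587201559647048
radial 0.05688664409909746 normal 0.01928919335493457 tool th 1.0974115222957617 q6 -0.13632393797769218 Ftool [0.5018 2.5223 0.171 ]
```

View pics/side8.png

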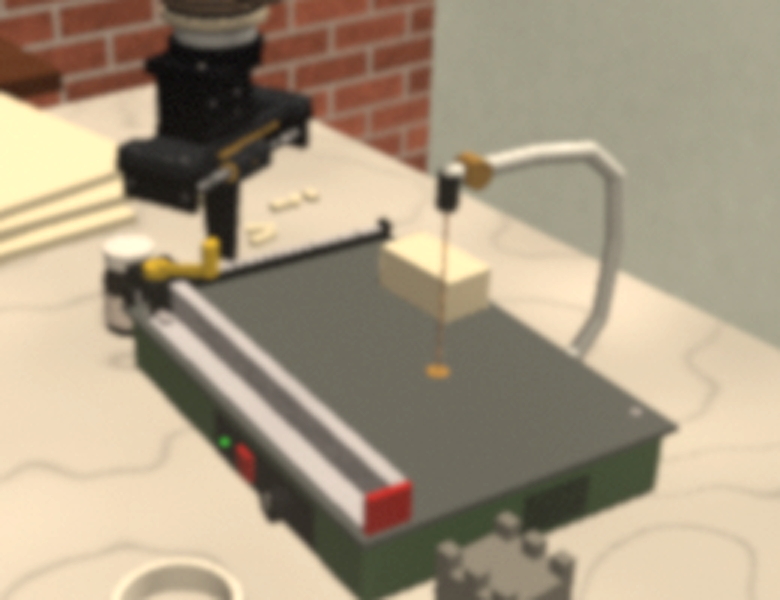

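The lever is turning, with its grip now at (210,255) and the finger behind it. I'll continue.

Call:
{"name": "arm_command", "arguments": {"motion": [[[-0.03,-0.09,0],[0,0,0.5],-1],[[-0.03,-0.09,0],[0,0,0.5],-1],[[-0.03,-0.09,0],[0,0,0.5],-1],[[-0.03,-0.09,0],[0,0,0.5],-1],[[-0.03,-0.09,0],[0,0,0.5],-1]]}}

```text
time_s: 9.4
eef_pos: [0.5623, 0.205, 0.1364]
eef_rot: [[-0.091, 0.996, 0.001], [0.996, 0.091, 0.001], [0.0, 0.002, -1.0]]
contact_force: [1.8, 1.9, -0.0]
grip_width: 0.004
```

Call:
{"name": "arm_command", "arguments": {"motion": [[[-0.03,-0.09,0],[0,0,0.5],-1],[[-0.03,-0.09,0],[0,0,0.5],-1],[[-0.03,-0.08,0],[0,0,0.4],-1],[[0,-0.03,0],[0,0,0],-1],[[0,0,0],[0,0,0],-1]]}}

```text
time_s: 9.82
eef_pos: [0.5505, 0.201, 0.1364]
eef_rot: [[0.073, 0.997, 0.001], [0.997, -0.073, 0.0], [0.0, 0.001, -1.0]]
contact_force: [0.9, 0.0, 1.3]
grip_width: 0.003
```

```bash
python3 - <<'E'
from h import *;import cv2
im=optics.read_camera("side")[:,:,::-1][100:300,170:430]
lev()
cv2.imwrite(f"pics/side9.png",cv2.convertScaleAbs(cv2.resize(im,None,fx=3,fy=3,interpolation=cv2.INTER_CUBIC),alpha=1.5))
E
```

```text
t 9.8667 loc [-0.0964  0.1146] tipz 0.12526699235684266 yerr -1.5565399508108044 rz [ 0.0004  0.0001 -1.    ] F [ 0.9473 -0.54    1.0653] w 0.004779181328314113
radial 0.058613816658476696 normal 0.0168060910888221 tool th 1.5565399508108047 q6 0.3109737089244787 Ftool [-0.4688  0.9849 -1.065 ]
```

View pics/side9.png

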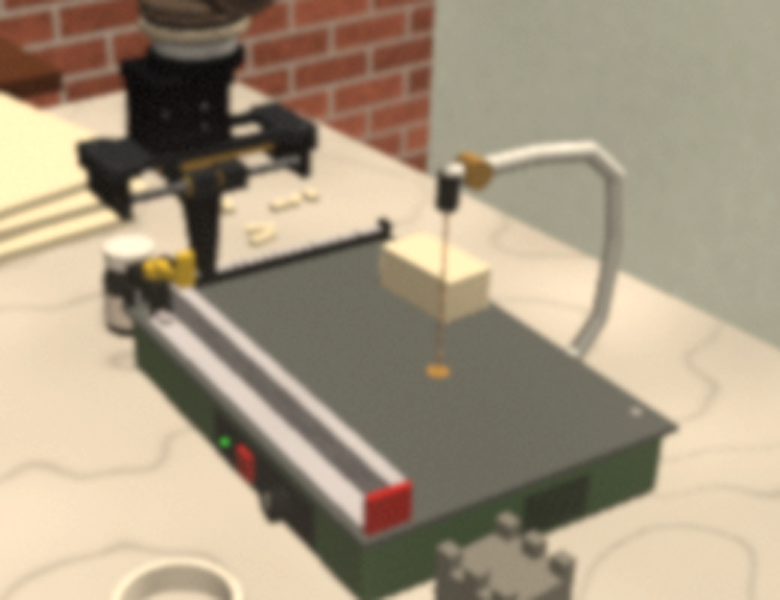

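The lever is nearly along the fence, with its grip at (186,267). Force is low, so I'll press gently until the end stop pushes back.

Call:
{"name": "arm_command", "arguments": {"motion": [[[0,-0.03,0],[0,0,0],-1],[[0,-0.03,0],[0,0,0],-1],[[0,-0.03,0],[0,0,0],-1],[[0,0,0],[0,0,0],-1],[[0,0,0],[0,0,0],-1]]}}

```text
time_s: 10.28
eef_pos: [0.5486, 0.2011, 0.1365]
eef_rot: [[0.076, 0.997, 0.004], [0.997, -0.076, 0.0], [0.001, 0.004, -1.0]]
contact_force: [9.4, -3.2, -0.6]
grip_width: 0.005
```

```bash
python3 -c "from h import *;lev()"
```

```text
t 10.2833 loc [-0.0983  0.1146] tipz 0.12552169748481332 yerr -1.5585917049820395 rz [ 0.0043  0.0004 -1.    ] F [ 9.3915 -3.2272 -0.6187] w 0.004674475516450638
radial 0.058623767940305084 normal 0.01496252396235706 tool th 1.5585917049820397 q6 0.314816420914965 Ftool [-2.5082  9.6059  0.658 ]
```

It pushes back with 9.6 N. I'll hold briefly, back off, lift and look.

Call:
{"name": "arm_command", "arguments": {"motion": [[[0,-0.02,0],[0,0,0],-1],[[0,0,0],[0,0,0],-1],[[0,0,0],[0,0,0],-1],[[0,0,0],[0,0,0],-1],[[0,0,0],[0,0,0],-1]]}}

```text
time_s: 10.7
eef_pos: [0.5484, 0.2011, 0.1366]
eef_rot: [[0.076, 0.997, 0.005], [0.997, -0.076, 0.001], [0.001, 0.005, -1.0]]
contact_force: [12.0, -3.1, -1.6]
grip_width: 0.006
```

```bash
python3 -c "from h import *;lev()"
```

```text
t 10.7 loc [-0.0986  0.1146] tipz 0.12558986033714153 yerr -1.5587422319308055 rz [ 0.0055  0.0005 -1.    ] F [11.9693 -3.0874 -1.5673] w 0.0058185379353037385
radial 0.05860416180317058 normal 0.014738572564038816 tool th 1.5587422319308057 q6 0.31529599444094497 Ftool [-2.1731 12.1601  1.6315]
```

Call:
{"name": "arm_command", "arguments": {"motion": [[[0,0.15,0],[0,0,0],-1],[[0,0.2,0],[0,0,0],-1],[[0,0,0],[0,0,0],-1],[[0,0,-0.6],[0,0,0],-1],[[0,0,-0.6],[0,0,0],-1]]}}

```text
time_s: 11.12
eef_pos: [0.5591, 0.2, 0.1832]
eef_rot: [[0.076, 0.997, -0.004], [0.997, -0.076, -0.001], [-0.001, -0.004, -1.0]]
contact_force: [-0.5, 0.5, 0.8]
grip_width: 0.006
```

Call:
{"name": "arm_command", "arguments": {"motion": [[[0,0,-0.6],[0,0,0],-1],[[0,0,-0.6],[0,0,0],-1],[[0.6,0,-0.5],[0,0,0],-1],[[0.8,0,0],[0,0,0],-1],[[0.8,0,0],[0,0,0],-1]]}}

```text
time_s: 11.53
eef_pos: [0.5669, 0.2886, 0.2536]
eef_rot: [[0.078, 0.997, 0.002], [0.997, -0.078, 0.001], [0.001, 0.002, -1.0]]
contact_force: [0.1, 0.0, 0.6]
grip_width: 0.005
```

Call:
{"name": "arm_command", "arguments": {"motion": [[[0.8,0,0],[0,0,0],-1],[[0.8,0,0],[0,0,0],-1],[[0.8,0,0],[0,0,0],-1],[[0.8,0,0],[0,0,0],-1],[[0.6,0,0],[0,0,0],-1]]}}

```text
time_s: 11.95
eef_pos: [0.5776, 0.4418, 0.2514]
eef_rot: [[0.075, 0.997, -0.001], [0.997, -0.075, -0.0], [-0.0, -0.001, -1.0]]
contact_force: [-0.3, 0.3, -0.4]
grip_width: 0.007
```

```bash
python3 - <<'E'
from h import *;import cv2
lev()
for n in("side","top"):
    im=optics.read_camera(n)[:,:,::-1]
    cv2.imwrite(f"pics/{n}10full.png",im)
    im=im[115:250,180:360] if n=="top" else im[140:300,190:400]
    cv2.imwrite(f"pics/{n}10.png",cv2.convertScaleAbs(cv2.resize(im,(760,570) if n=="top" else (787,600),interpolation=cv2.INTER_CUBIC),alpha=1.6))
E
```

```text
t 11.95 loc [-0.0905  0.357 ] tipz 0.24040979867124268 yerr -1.558276107723674 rz [-0.0012 -0.0003 -1.    ] F [-0.2554  0.3096 -0.3568] w 0.00700742356010188
radial -0.18365550861830712 normal 0.025761803447338822 tool th 1.5582761077236742 q6 0.6373064160766844 Ftool [ 0.2896 -0.2776  0.3571]
```

View pics/side10.png

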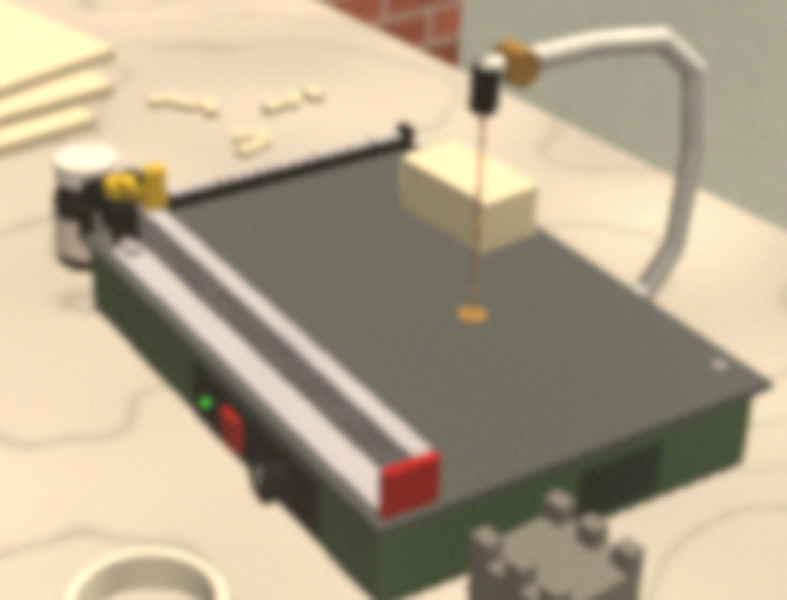

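View pics/top10.png

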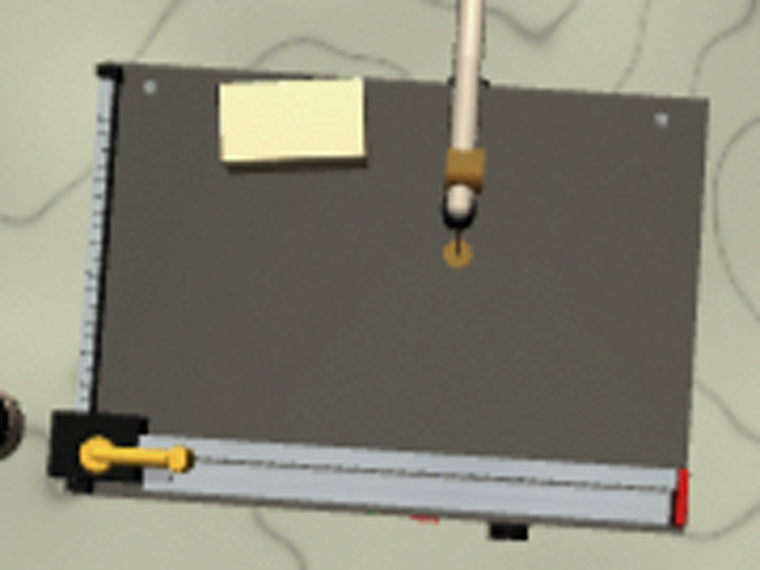

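View pics/top10full.png

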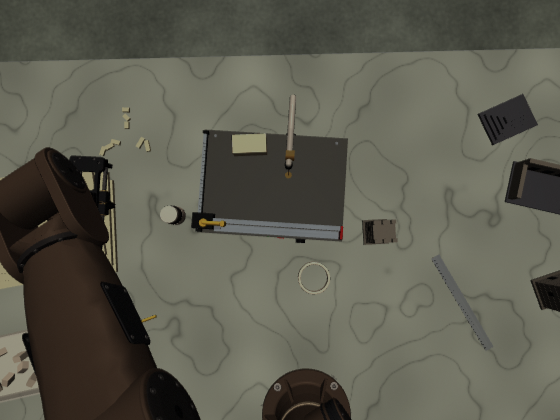

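The lever lies along the fence, hub at (96,455) and grip at (180,459), and the saddle is against the front stop. The loose things are unmoved. A numeric check comes next.

```bash
python3 - <<'E'
from h import *;import cv2
h=L(plane("top",*T(96,455),.113));
for p in((179,459),(182,460)):
    g=L(plane("top",*T(*p),.146)); print(h,g,"angle",np.arctan2(-(g-h)[1],(g-h)[0]), "r",np.linalg.norm(g-h), "angle w/ nominal pivot",np.arctan2(.173-g[1],g[0]+.114))
for p in [(684,468),(350,449),(150,436)]: print("lip",L(plane("top",*T(*p),.103)))
a=cv2.imread("pics/top0.png").astype(int);b=cv2.imread("pics/top10full.png").astype(int)
d=abs(a-b).sum(2)
for k,(x0,x1,y0,y1) in dict(foam=(228,272,128,160),jar=(155,190,200,230),tower=(358,402,212,250),tape=(295,335,258,300)).items(): print(k,(d[y0:y1,x0:x1]>40).sum())
where()
E
```

```text
[-0.1147  0.1734] [-0.1144  0.1168] angle 1.5658526337019398 r 0.05656956183230015 angle w/ nominal pivot 1.5782934445749683
[-0.1147  0.1734] [-0.1149  0.115 ] angle 1.5741762758541542 r 0.05839490685379933 angle w/ nominal pivot 1.5862780568661798
lip [-0.0988 -0.1887]
lip [-0.1005  0.0184]
lip [-0.1006  0.1429]
foam 0
jar 0
tower 0
tape 0
t 12.05 loc [-0.0909  0.3578] tipz 0.23972221084975587 yerr -1.5562553389458762 rz [-0.0016 -0.0002 -1.    ] F [ 0.0957 -0.1428  0.4206] w 0.0023595384722144863
```

Everything checks, and the arm is clear and at rest. I'm handing in.

```bash
python3 -c "
from cell import order
print(order.finish_job())"
```

```text
the job is handed in; nothing more can be done
None
```

The fence is drawn back against the front stop and the yellow clamp lever is fully over along it. I handed the job in at about 12 s; the hand-in gives no verdict.

I did both moves with the closed fingertips, without gripping anything. Drawing the fence took about 2–3 N until the force rose at the stop. I then pushed the lever round from its outer side until its end stop pushed back with about 12 N.

Last checks, from the top camera after backing off:
- **Fence:** its rear face is at x ≈ -0.099 to -0.1006 m, against a target of -0.100.
- **Lever:** the angle is about 1.57 rad, which is fully over.
- **Things standing by:** the image around the foam block, paint jar, tower and tape roll showed no change from the first picture.
- **Arm:** it was clear and touching nothing, with only sensor noise on the wrist force.

The finger's thickness came out different from what I assumed in both contacts: about 12 mm half-thickness at the fence where I expected 10, and about 7 mm at the grip where I expected 12. I went by contact force and pictures instead. No check failed.

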